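Point out the wrong capacitor for the rework clip

ROBOT

A 6-joint arm with a two-finger parallel gripper is mounted at the origin on the work surface. World frame = base frame: x ahead of the robot, y to its left, z up, the work surface at z = 0. Lengths are in mm, angles in rad, forces in N, time in s.
With the tool pointing down it reaches from about 375 to 975 mm from the base axis. Payload 3.8 kg.
Tool frame: the origin (TCP) lies at the centre of the arm's flange, where the gripper is bolted on; the fingertips stand 173 mm ahead of it and the grasp point (between the pads) lies 155 mm ahead of it; z points along the fingers, y is the line along which they close (so a half turn about z gives the same grasp; the last joint's range is limited). The gripper opens to 85 mm and grips with 20 to 120 N. Pads are 22 mm wide; open, the fingers measure 114 mm over their backs; the gripper's body (76 mm by 85 mm) begins 54 mm behind the grasp point. The pads swing forward as they close: fully open they stand 13 mm farther back than shut.
Start: joints at [1.128, 0.264, 1.604, -0, 1.274, -0.037], TCP at [266.457, 620.178, 404.68] pointing down, gripper open.
Joint ranges: [-2.63, 2.63], [-0.94, 2.18], [0.31, 2.57], [-1.31, 4.45], [0, 2.66], [-2.55, 2.55]. Speed limits (rad/s): [2.57, 2.57, 3.14, 3.14, 3.14, 3.14].

INTERFACE

Orientations are given as a unit quaternion [w, x, y, z].
In Python, from plant import * gives the robot as it stands.
- The arm moves only by the tool apply_moves, never from a script. Its argument "plan" is a list of rows, each a list of 3 entries, a list of its own where there are three numbers: the turn, a rotation vector about the tool's x, y, z in rad, then the shift along the tool's x, y, z in mm, then the opening, from 0 (shut) to 1 (fully open). A call has 1 to 12 rows; each row shifts and turns the commanded pose from where the row before left it, along the tool's axes as they then stand; what a row does not reach is not made up. A row lasts 1/10 s, in which the tool goes at most 50 mm and 8.59 degrees, less where a joint would pass 70% of its speed; a pose out of reach is approached as far as the arm can. A call with a gripper value outside its range is refused whole. The fingers move at their own pace and stop on an object; "newtons" is the grip in N (left out, the last holds). Time passes only in rows, so rows that do not move let the fingers close. It gives the time, the measured TCP pose, the force, the opening and the grip force at its end, in the units of the state.
- read_state(): the state, without advancing time (a new reading comes with each control period).
- get_image(name): name is "scene" or "side" or "wrist"; returns (picture, depth): 480x640x3 uint8, red, green, blue; 480x640 float32, mm along the optical axis (not along the pixel's ray), 0 where there is no reading.
- calibration(name): a dict with "mtx" (3x3 intrinsics, pixels), "T" (4x4, takes a point from camera to world coordinates); the wrist camera has in their place "mount" (4x4, takes a point from camera to tool coordinates, whose origin is the TCP and whose axes are the flange's). Camera axes: x right, y up, looking along -z (the intrinsics and any distortion apply to the point x, -y, -z); pixel columns grow to the right and rows downward; lengths in mm; the calibration is good to about 2 mm. A picture is of the moment at which its call begins: read the wrist's pose just before it. calibration takes no time and is no camera call.
- close_job(): hands the job in; it is judged then, once.
Trained networks look in the newest picture that a camera, given by its name, has taken for a name from the list of things; names that differ only in an ending like _2 or _b are one class to them, and where a whole thing is asked for, a point or a joint stands for the part that bears it (a point fixed in the world has none). Each returns a list of dicts, best first, with "p" (0 to 1); they miss things now and then, are a little off and sometimes report something else, mostly with a low value. They report only what shows in the picture. A call takes as long as a camera call.
- boxes_of(camera, name): "extent" ([left, top, right, bottom] as shares, 0 to 1, of the picture: columns of its width, rows of its height, round what is visible of it).
- outline_of(camera, name): "pixels" (480x640 bool, what is visible of it) and "extent" ([left, top, right, bottom] as shares, 0 to 1, of the picture: columns of its width, rows of its height, round what is visible of it).
The state is a dict: "clock": time; "q": joint angles; "joint_velocities": joint speeds; "tau": joint torques, N m; "tool_pos": TCP position; "tool_rot": TCP orientation; "ft_force": force on the tool from outside, world axes, zero at the start; "wrist_torque": the same for the moment, N m; "opening": finger opening in mm; "finger_force": force on a finger pad.
Only numpy, scipy, OpenCV 4.12 (cv2) and the standard library are available. Lean on these libraries where they do the work, as an engineer would, in place of code of your own. Each camera call takes 0.05 s, during which the arm holds its last target. There are 200 camera calls.

TASK

The power-supply board clamped in the holder has a row of four upright capacitors, and one of them is the wrong part: it is smaller than the other three. Film it for the rework bench: press the large round button on the camera's remote to start recording and let it come up, then point at the wrong capacitor, keeping the fingertips about two centimetres straight above its top for at least two seconds without pointing at or passing low over the other three, then press the same button again to stop recording and take the hand well away from the remote. Of all the things on the bench touch only the remote: not the board, its parts or holder, nor the camera, and do not pick up or shift anything.

Things in the scene. Friction and masses are not known exactly. Their poses are not given: they have to be found in the camera images.
- cap_small_top (a point): the wrong capacitor: aluminium-topped black cylinder, 16 mm in diameter and 30 mm tall, soldered upright in the row of four on the board (38 mm from centre to centre, any of the four places); this point is the centre of its top face, about 62 mm above the bench, 10 mm lower than the tops of its neighbours
- cap_a_top (a point): one of the three right capacitors: aluminium-topped black cylinder, 25 mm in diameter and 40 mm tall, soldered upright on the board; this point is the centre of its top face, about 72 mm above the bench
- cap_b_top (a point): another of the three right capacitors: same size and black sleeve; this point is the centre of its top face
- cap_c_top (a point): the third of the right capacitors: same size and black sleeve; this point is the centre of its top face
- holder: grey two-jaw board holder fixed to the bench, 135 mm (its x) by 246 mm (its y, over the clamp knobs), with a tan circuit board 120 x 184 mm whose upper face is 31.6 mm above the bench; origin at the centre of the underside, on the bench. The capacitor row runs along its y at x = -32 mm. Behind the row stand a finned aluminium heatsink and a yellow transformer; no part of the board is higher than 72 mm above the bench. z up
- remote: black desk remote of the camera, stuck to the bench, 110 mm (its x) x 80 mm (its y) x 26 mm tall; it carries the large round button (centre at x = -20 mm), a small dial 20 mm across and 8 mm high (x = 34, y = 18 mm) and two small flush square keys (x = 34, y = -8 and -26 mm). Origin at the centre of the underside, z up. It lies to the left or the right of the board
- rec_top (a point): centre of the top face of the large round grey button on the remote, 32 mm in diameter; at rest 35 mm above the bench, pressed straight down
- rec (a joint): travel of that button in m: 0 at rest, 0.005 fully down; sprung back up, about 1.5 N to start and 5 N fully down; it counts as pressed beyond 0.0035
- camera_lens (a point): front of the lens of the small silver-grey inspection camera that looks down at the board from beyond it, on a stand fixed to the bench; this point is 0.16 m above the bench and is the part of it nearest the board. An obstacle: its x axis points back, away from the board, along the camera to the stand, whose foot (110 mm in diameter) is centred 83 mm behind this point; the whole is up to 0.23 m tall
- reel_mid (a point): loose grey reel standing on its flange, 60 mm in diameter and 45 mm tall; this point is its centre, half-way up. To be left alone
- flux_mid (a point): loose white dispenser bottle with black cap, 42 mm in diameter and 85 mm tall; this point is its centre, half-way up. To be left alone
- spare_mid (a point): loose spare capacitor standing on the bench, 25 mm in diameter and 40 mm tall; this point is its centre, half-way up. To be left alone

How it is judged:
By the outcome, as a careful person would: the job done as asked, in the order asked, and still so for the second after the job is handed in, with the robot touching nothing.
It also fails if it takes over 67 s, if anything falls off the work surface, if the arm or the gripper's body presses on something with over 40 N, if the wrist force passes 120 N, or if a joint passes its speed limit or range.

## Working session

There is one attempt and no reset: what is moved stays moved. The work goes in short steps, Python scripts to look and compute and a tool call to move; the robot and the scene stay as the last step left them, time stands still between calls to the robot, and variables do not carry over. Pictures are saved under pics/ and viewed, at most 10 in all, crops included, and the job is handed in when it is done.

Besides the shell and the picture viewer there is one more tool, called after ">>>" by a JSON object that holds its "op" and its "data", one argument or row to a line. apply_moves: Moves the arm, as the interface text tells. Its arguments: {"type":"object","properties":{"plan":{"type":"array","items":{"type":"array"}},"newtons":{"type":"number"}},"required":["plan"]}

```bash
mkdir -p pics; ls
cat > h.py <<'E'
from plant import *
import numpy as np, cv2
def world(cam,u,v,d):
    c=calibration(cam); K=np.array(c["mtx"]); T=np.array(c["T"])
    x=(u-K[0,2])/K[0,0]*d; y=(v-K[1,2])/K[1,1]*d
    p=np.stack([x,-y,-d,np.ones_like(d)],-1)
    return (p@T.T)[...,:3]
E
python3 - <<'E'
from h import *
import pickle
D={}
for c in("scene","side"):
    im,d=get_image(c); D[c]=(im,d); cv2.imwrite(f"pics/{c}0.png",im[...,::-1])
    cal=calibration(c); print(c,{k:np.round(np.array(v),2).tolist() for k,v in cal.items()})
    for n in("cap_small_top","cap_a_top","holder","remote","rec_top","rec","camera_lens","reel_mid","flux_mid","spare_mid"):
        try:
            for b in outline_of(c,n)[:4]:
                m=b["pixels"]&(d>0); v,u=np.nonzero(m); P=world(c,u,v,d[m])
                e=b["extent"]; 
                print(c,n,round(b["p"],2),"px",[int(e[0]*640),int(e[1]*480),int(e[2]*640),int(e[3]*480)],"med",np.median(P,0).round(),"lo",np.percentile(P,3,axis=0).round(),"hi",np.percentile(P,97,axis=0).round())
        except Exception as x: print(c,n,x)
pickle.dump(D,open("d0.pkl","wb"))
s=read_state();print(s["clock"],s["tool_pos"],s["tool_rot"],s["opening"])
E
```

```text
pics
scene {'mtx': [[555.37, 0.0, 317.42], [0.0, 555.37, 241.75], [0.0, 0.0, 1.0]], 'T': [[-0.83, -0.41, 0.37, 1055.22], [0.55, -0.62, 0.56, 699.55], [0.0, 0.67, 0.74, 1060.18], [0.0, 0.0, 0.0, 1.0]]}
scene cap_small_top 0.59 px [356, 260, 362, 270] med [507.  63.  57.] lo [499.  53.  40.] hi [511.  67.  66.]
scene holder 0.73 px [285, 227, 385, 313] med [563.  42.  34.] lo [477. -90.   8.] hi [626. 127.  66.]
scene remote 0.63 px [258, 171, 303, 199] med [ 512. -300.   27.] lo [ 457. -353.    7.] hi [ 563. -266.   37.]
scene rec_top 0.48 px [280, 181, 295, 185] med [ 490. -305.   36.] lo [ 476. -319.   30.] hi [ 502. -293.   40.]
scene camera_lens 0.62 px [277, 321, 330, 434] med [798. 276.  18.] lo [745. 220.  11.] hi [842. 317. 221.]
scene camera_lens 0.54 px [342, 248, 353, 264] med [519.  29.  65.] lo [508.  17.  39.] hi [527.  36.  76.]
scene reel_mid 0.35 px [342, 247, 352, 265] med [518.  28.  62.] lo [493.  13.  31.] hi [527.  36.  76.]
scene flux_mid 0.64 px [241, 282, 256, 316] med [776.   7.  52.] lo [756. -12.   4.] hi [791.  17.  87.]
scene spare_mid 0.69 px [402, 248, 
[... 1180 characters left out ...]
.] lo [ 471. -322.   28.] hi [ 499. -295.   38.]
side camera_lens 0.95 px [298, 125, 344, 213] med [774. 248.  37.] lo [729. 206.   3.] hi [838. 314. 219.]
side reel_mid 0.83 px [188, 231, 215, 262] med [441. 276.  37.] lo [419. 260.   1.] hi [471. 316.  47.]
side reel_mid 0.7 px [287, 274, 294, 295] med [509.  16.  63.] lo [499.  11.  38.] hi [522.  32.  74.]
side flux_mid 0.79 px [381, 227, 397, 262] med [758. -12.  47.] lo [748. -24.   6.] hi [777.   7.  85.]
side spare_mid 0.81 px [211, 300, 225, 324] med [374.  78.  32.] lo [365.  72.   3.] hi [387.  94.  42.]
1.1 [266.4690199  620.16729652 404.65598529] [-2.92205753e-06  2.01521378e-01  9.79484116e-01 -2.88118877e-05] 85.27258834779518
```

View pics/scene0.png

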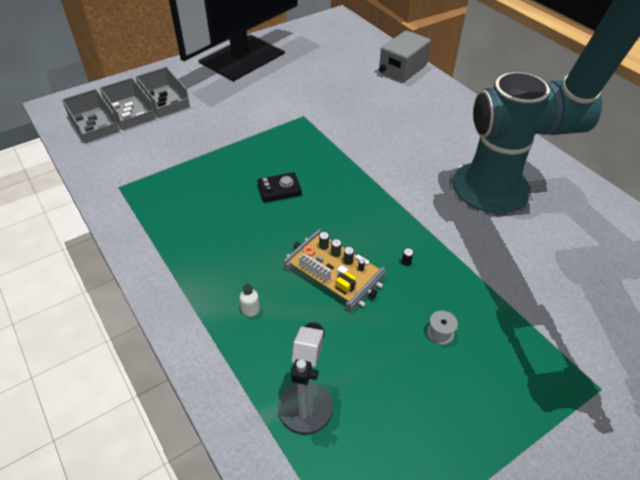

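View pics/side0.png

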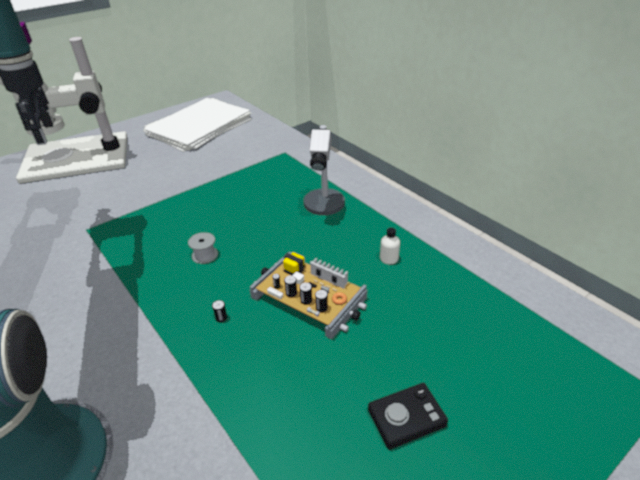

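The scene picture shows the remote at (280,186) and the board at (335,268). The small capacitor is at scene (361,264) and side (277,281), at the +y end of the row beside the yellow transformer. The reel is at (442,327), the bottle at (249,300), the camera at (305,370) and the spare capacitor at (408,257). I'll shut the fingers, go high over the board and check with the wrist camera.

>>> {"op": "apply_moves", "data": {
  "plan": [
    [[0,0,0],[-34,-35,0],0],
    [[0,0,0],[-34,-35,0],0],
    [[0,0,0],[-34,-35,0],0],
    [[0,0,0],[-34,-35,0],0],
    [[0,0,0],[-34,-35,0],0],
    [[0,0,0],[-34,-35,0],0],
    [[0,0,0],[-34,-35,0],0],
    [[0,0,0],[-34,-35,0],0],
    [[0,0,0],[-34,-35,0],0],
    [[0,0,0],[-34,-35,0],0],
    [[0,0,0],[-34,-35,0],0],
    [[0,0,0],[-34,-35,0],0]
  ]
}}

```text
clock: 2.3
tool_pos: [475.7, 71.3, 405.2]
tool_rot: [0.001, 0.201, 0.979, 0.0]
ft_force: [0.4, -0.2, -0.3]
opening: -0.1
finger_force: 0.0
```

```bash
cat >> h.py <<'E'
from scipy.spatial.transform import Rotation as R
def wristT(s):
    q=s["tool_rot"]; T=np.eye(4); T[:3,:3]=R.from_quat([q[1],q[2],q[3],q[0]]).as_matrix(); T[:3,3]=s["tool_pos"]
    return T@np.array(calibration("wrist")["mount"])
def wworld(T,u,v,d):
    K=np.array(calibration("wrist")["mtx"])
    p=np.stack([(u-K[0,2])/K[0,0]*d,-(v-K[1,2])/K[1,1]*d,-d,np.ones_like(d)],-1)
    return (p@T.T)[...,:3]
E
python3 - <<'E'
from h import *
s=read_state();T=wristT(s);im,d=get_image("wrist")
print(s["clock"],s["tool_pos"],s["opening"],calibration("wrist"))
cv2.imwrite("pics/w1.png",im[...,::-1]); np.savez("w1.npz",im=im,d=d,T=T)
v,u=np.indices(d.shape); P=wworld(T,u,v,d)
for lo,hi in((68,77),(58,66)):
    m=((P[...,2]>lo)&(P[...,2]<hi)&(d>0)).astype(np.uint8)
    n,l,st,ce=cv2.connectedComponentsWithStats(m)
    for i in range(1,n):
        if st[i,4]>150:
            p=P[l==i]; print(lo,st[i],p.mean(0).round(1),p.min(0).round(),p.max(0).round())
for n in("cap_small_top","cap_a_top","remote","rec_top"):
    for b in outline_of("wrist",n)[:5]:
        m=b["pixels"]&(d>0);e=b["extent"]
        if m.any(): print(n,round(b["p"],2),[int(e[0]*640),int(e[1]*480),int(e[2]*640),int(e[3]*480)],np.median(P[m],0).round(1))
E
```

```text
2.3 [475.74227969  71.27498055 405.18901446] -0.13572822007325416 {'mtx': array([[414.44204726,   0.        , 323.99114045],
       [  0.        , 414.44204726, 244.97406238],
       [  0.        ,   0.        ,   1.        ]]), 'mount': array([[-1.40724434e-03,  9.56537912e-01,  2.91604600e-01,
         7.37520204e+01],
       [ 9.99998985e-01,  1.28046159e-03,  6.25617205e-04,
        -9.77090015e-02],
       [ 2.25038085e-04,  2.91605184e-01, -9.56538742e-01,
         3.05328514e+01],
       [ 0.00000000e+00,  0.00000000e+00,  0.00000000e+00,
         1.00000000e+00]])}
68 [271 271  32  31 744] [512.6  23.   71.9] [501.  10.  68.] [526.  35.  74.]
68 [236 300  31  29 700] [523.6 -13.1  71.9] [512. -26.  68.] [537.  -1.  74.]
68 [203 327  31  29 678] [534.5 -49.2  71.8] [523. -63.  68.] [548. -37.  74.]
58 [313 244  20  19 309] [501.6  59.   61.8] [494.  51.  58.] [510.  66.  64.]
58 [ 348  280   55   51 1629] [560.1  81.6  62.7] [541.  60.  58.] [583. 102.  66.]
cap_small_top 0.63 [314, 233, 331, 265] [499.1  59.9  61.4]
cap_a_top 0.77 [204, 307, 243, 357] [531.1 -45.8  70.1]
remote 0.77 [0, 327, 44, 431] [ 524.5 -282.1   22.3]
```

View pics/w1.png

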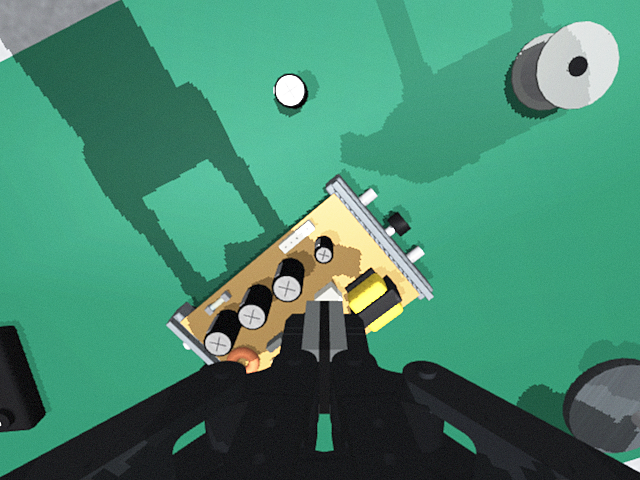

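The wrist view has the small capacitor at (323,250), at (501.6, 59.0, 61.8). The three big ones sit at (287,285), (252,315) and (218,342), with tops at 72 mm and 37.7 mm apart, so the geometry checks out. Next I'll stand just short of the button to measure it.

>>> {"op": "apply_moves", "data": {
  "plan": [
    [[0,0,0],[-25,-38.5,0],0],
    [[0,0,0],[-25,-38.5,0],0],
    [[0,0,0],[-25,-38.5,0],0],
    [[0,0,0],[-25,-38.5,0],0],
    [[0,0,0],[-25,-38.5,0],0],
    [[0,0,0],[-25,-38.5,0],0],
    [[0,0,0],[-25,-38.5,0],0],
    [[0,0,0],[-25,-38.5,0],0],
    [[0,0,0],[-25,-38.5,0],0],
    [[0,0,0],[0,0,40],0],
    [[0,0,0],[0,0,40],0],
    [[0,0,0],[0,0,20],0]
  ]
}}

```text
clock: 3.75
tool_pos: [545.3, -331.4, 300.3]
tool_rot: [-0.003, 0.2, 0.98, 0.001]
ft_force: [-0.4, -0.1, -1.4]
opening: -0.3
finger_force: 0.0
```

Run:
```python
from h import *
s=read_state();T=wristT(s);im,d=get_image("wrist")
print(s["clock"],s["tool_pos"],s["opening"],s["ft_force"])
cv2.imwrite("pics/w2.png",im[...,::-1])
v,u=np.indices(d.shape); P=wworld(T,u,v,d)
m=((P[...,2]>32)&(P[...,2]<38)&(d>0)).astype(np.uint8)
n,l,st,ce=cv2.connectedComponentsWithStats(m)
for i in range(1,n):
    if st[i,4]>150:
        p=P[l==i]; print(st[i],p.mean(0).round(1),p.min(0).round(),p.max(0).round())
for n in("remote","rec_top"):
    for b in outline_of("wrist",n)[:3]:
        m=b["pixels"]&(d>0);e=b["extent"]
        print(n,round(b["p"],2),[int(e[0]*640),int(e[1]*480),int(e[2]*640),int(e[3]*480)],np.median(P[m],0).round(1))
```

```text
3.75 [ 545.31516841 -331.37476751  300.325936  ] -0.3455848382782903 [-0.3651889  -0.14333747 -1.39391542]
[ 292  113   57   59 2586] [ 486.9 -308.4   35.2] [ 472. -324.   32.] [ 503. -293.   37.]
[343 217  34  33 845] [ 543.6 -307.4   34.2] [ 534. -317.   32.] [ 553. -298.   36.]
remote 0.66 [243, 72, 395, 267] [ 500.9 -312.9   26.3]
rec_top 0.78 [292, 114, 348, 172] [ 486.8 -308.5   35.2]
```

View pics/w2.png

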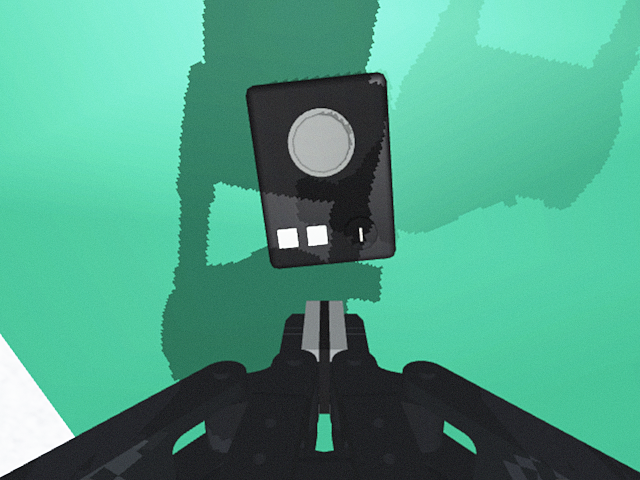

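The button is at pixel (321,142), at (486.8, -308.5, 35.2), and its height matches the 35 mm given. The dial is at (357,235), well clear. Now I'll go above the button.

>>> {"op": "apply_moves", "data": {
  "plan": [
    [[0,0,0],[31.5,-1,0],0],
    [[0,0,0],[31.5,-1,0],0],
    [[0,0,0],[0,0,35],0],
    [[0,0,0],[0,0,35],0],
    [[0,0,0],[0,0,0],0],
    [[0,0,0],[0,0,0],0],
    [[0,0,0],[0,0,0],0],
    [[0,0,0],[0,0,0],0]
  ]
}}

```text
clock: 4.7
tool_pos: [488.2, -311.5, 237.4]
tool_rot: [0.002, 0.201, 0.98, -0.001]
ft_force: [0.3, -0.2, 0.3]
opening: 0.1
finger_force: 0.0
```

>>> {"op": "apply_moves", "data": {
  "plan": [
    [[0,0,0],[2.5,2.2,13],0],
    [[0,0,0],[0,0,13],0],
    [[0,0,0],[0,0,0],0],
    [[0,0,0],[0,0,0],0],
    [[0,0,0],[0,0,0],0]
  ]
}}

```text
clock: 5.2
tool_pos: [485.1, -307.8, 208.4]
tool_rot: [-0.001, 0.202, 0.979, 0.0]
ft_force: [-0.7, 1.2, 0.7]
opening: 0.3
finger_force: 0.6
```

>>> {"op": "apply_moves", "data": {
  "plan": [
    [[0,0,0],[0,0,2],0],
    [[0,0,0],[0,0,0],0],
    [[0,0,0],[0,0,0],0]
  ]
}}

```text
clock: 5.5
tool_pos: [485.4, -308.0, 206.9]
tool_rot: [0.0, 0.202, 0.979, -0.0]
ft_force: [-0.4, 0.6, 2.7]
opening: 0.0
finger_force: 1.1
```

Run:
```python
from h import *
for i in range(5):
    s=read_state();print(s["clock"],s["tool_pos"].round(2) if hasattr(s["tool_pos"],'round') else s["tool_pos"],np.round(s["ft_force"],2)); 
    if i<3: get_image("side")
```

```text
5.5 [ 485.43 -308.03  206.93] [-0.42  0.56  2.67]
5.55 [ 485.43 -308.    206.91] [-1.33  0.2   1.45]
5.6 [ 485.41 -308.02  206.93] [-1.44  1.48  1.6 ]
5.65 [ 485.42 -308.    206.92] [-1.45  0.69  2.25]
5.65 [ 485.42 -308.    206.92] [-1.45  0.69  2.25]
```

>>> {"op": "apply_moves", "data": {
  "plan": [
    [[0,0,0],[0,0,1.6],0],
    [[0,0,0],[0,0,1.6],0],
    [[0,0,0],[0,0,0],0],
    [[0,0,0],[0,0,0],0]
  ]
}}

```text
clock: 6.05
tool_pos: [485.5, -308.0, 203.7]
tool_rot: [0.0, 0.201, 0.979, -0.0]
ft_force: [-2.0, 0.4, 4.6]
opening: -0.1
finger_force: 2.3
```

Run:
```python
from h import *
for i in range(4):
    s=read_state();print(s["clock"],np.round(s["tool_pos"],2),np.round(s["ft_force"],2)); get_image("side")
im,_=get_image("side"); cv2.imwrite("pics/s3.png",cv2.resize(im[60:470,180:500,::-1],None,fx=1.4,fy=1.4))
```

```text
6.05 [ 485.48 -308.03  203.7 ] [-1.96  0.43  4.61]
6.1 [ 485.46 -308.01  203.67] [-1.63 -0.17  5.15]
6.15 [ 485.48 -308.02  203.69] [-2.32  0.48  5.01]
6.2 [ 485.46 -308.01  203.69] [-1.66  0.78  4.62]
```

View pics/s3.png

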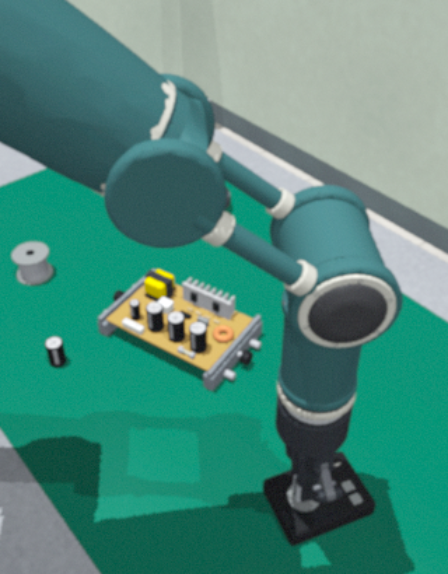

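The side picture shows the fingertips on the button, at (305,495) in the crop. The force is about 4.9 N and the tip is at 30.7 mm, so it should already count as pressed. I'll go a little further to be sure.

>>> {"op": "apply_moves", "data": {
  "plan": [
    [[0,0,0],[0,0,0.7],0],
    [[0,0,0],[0,0,0],0],
    [[0,0,0],[0,0,0],0],
    [[0,0,0],[0,0,0],0]
  ]
}}

```text
clock: 6.7
tool_pos: [485.5, -308.0, 203.4]
tool_rot: [0.0, 0.201, 0.979, -0.0]
ft_force: [-2.4, 1.1, 7.9]
opening: 0.2
finger_force: 4.0
```

It has bottomed out: the last step gained only 0.3 mm and the force rose to 7.9 N. Release and lift high.

>>> {"op": "apply_moves", "data": {
  "plan": [
    [[0,0,0],[0,0,-10],0],
    [[0,0,0],[0,0,-30],0],
    [[0,0,0],[0,0,-40],0],
    [[0,0,0],[0,0,-40],0],
    [[0,0,0],[0,0,-40],0],
    [[0,0,0],[0,0,-40],0],
    [[0,0,0],[0,0,0],0],
    [[0,0,0],[0,0,0],0],
    [[0,0,0],[0,0,0],0],
    [[0,0,0],[0,0,0],0]
  ]
}}

```text
clock: 7.7
tool_pos: [484.8, -307.5, 400.4]
tool_rot: [-0.002, 0.202, 0.979, 0.001]
ft_force: [0.4, 0.5, -0.7]
opening: 0.1
finger_force: 0.0
```

>>> {"op": "apply_moves", "data": {
  "plan": [
    [[0,0,0],[16.3,43,0],0],
    [[0,0,0],[16.3,43,0],0],
    [[0,0,0],[16.3,43,0],0],
    [[0,0,0],[16.3,43,0],0],
    [[0,0,0],[16.3,43,0],0],
    [[0,0,0],[16.3,43,0],0],
    [[0,0,0],[16.3,43,0],0],
    [[0,0,0],[16.3,43,0],0],
    [[0,0,0],[0,0,0],0],
    [[0,0,0],[0,0,0],0],
    [[0,0,0],[0,0,0],0],
    [[0,0,0],[0,0,0],0]
  ]
}}

```text
clock: 8.9
tool_pos: [501.3, 58.4, 402.2]
tool_rot: [-0.0, 0.202, 0.979, -0.0]
ft_force: [-0.5, 0.5, -0.5]
opening: 0.3
finger_force: 0.0
```

>>> {"op": "apply_moves", "data": {
  "plan": [
    [[0,0,0],[0,0,25],0],
    [[0,0,0],[0,0,25],0],
    [[0,0,0],[0,0,25],0],
    [[0,0,0],[0,0,25],0],
    [[0,0,0],[0,0,20],0],
    [[0,0,0],[0,0,15],0],
    [[0,0,0],[0,0,10],0],
    [[0,0,0],[0,0,0],0],
    [[0,0,0],[0,0,0],0],
    [[0,0,0],[0,0,0],0]
  ]
}}

```text
clock: 9.9
tool_pos: [502.0, 59.4, 258.9]
tool_rot: [0.001, 0.202, 0.979, 0.0]
ft_force: [1.1, -0.5, -0.3]
opening: -0.2
finger_force: 0.0
```

Run:
```python
from h import *
s=read_state();print(s["clock"],np.round(s["tool_pos"],2))
im,_=get_image("side"); cv2.imwrite("pics/s4.png",cv2.resize(im[200:360,180:400,::-1],None,fx=3,fy=3))
```

```text
9.9 [502.02  59.4  258.93]
```

View pics/s4.png

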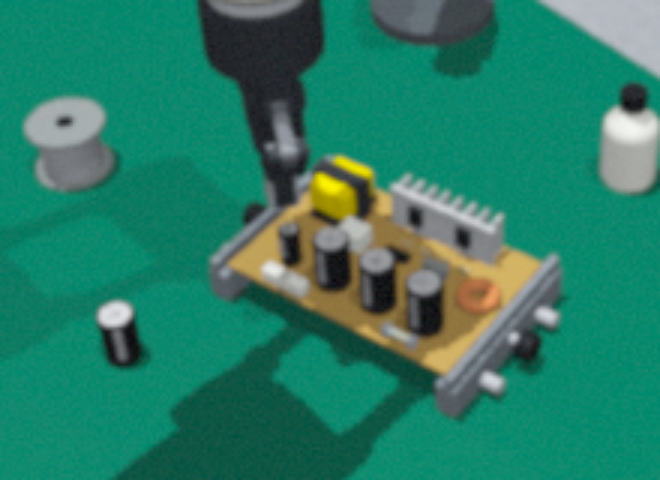

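The side crop has the fingertips at (283,203), directly above the small capacitor at (290,240), with a clear gap. I'll trim down 3 mm and hold.

>>> {"op": "apply_moves", "data": {
  "plan": [
    [[0,0,0],[0,0,3],0],
    [[0,0,0],[0,0,0],0],
    [[0,0,0],[0,0,0],0],
    [[0,0,0],[0,0,0],0],
    [[0,0,0],[0,0,0],0],
    [[0,0,0],[0,0,0],0],
    [[0,0,0],[0,0,0],0],
    [[0,0,0],[0,0,0],0],
    [[0,0,0],[0,0,0],0],
    [[0,0,0],[0,0,0],0]
  ]
}}

```text
clock: 10.95
tool_pos: [501.4, 59.6, 254.8]
tool_rot: [-0.0, 0.202, 0.979, -0.0]
ft_force: [-0.4, -0.2, -0.5]
opening: 0.2
finger_force: 0.0
```

>>> {"op": "apply_moves", "data": {
  "plan": [
    [[0,0,0],[0,0,0],0],
    [[0,0,0],[0,0,0],0],
    [[0,0,0],[0,0,0],0],
    [[0,0,0],[0,0,0],0],
    [[0,0,0],[0,0,0],0],
    [[0,0,0],[0,0,0],0],
    [[0,0,0],[0,0,0],0],
    [[0,0,0],[0,0,0],0],
    [[0,0,0],[0,0,0],0],
    [[0,0,0],[0,0,0],0],
    [[0,0,0],[0,0,0],0],
    [[0,0,0],[0,0,0],0]
  ]
}}

```text
clock: 12.15
tool_pos: [501.3, 59.6, 254.8]
tool_rot: [-0.0, 0.201, 0.979, -0.0]
ft_force: [-0.2, -0.5, 0.6]
opening: -0.1
finger_force: 0.0
```

>>> {"op": "apply_moves", "data": {
  "plan": [
    [[0,0,0],[0,0,0],0],
    [[0,0,0],[0,0,0],0],
    [[0,0,0],[0,0,0],0],
    [[0,0,0],[0,0,0],0],
    [[0,0,0],[0,0,0],0],
    [[0,0,0],[0,0,0],0],
    [[0,0,0],[0,0,0],0],
    [[0,0,0],[0,0,0],0],
    [[0,0,0],[0,0,0],0],
    [[0,0,0],[0,0,0],0]
  ]
}}

```text
clock: 13.15
tool_pos: [501.4, 59.6, 254.8]
tool_rot: [0.0, 0.202, 0.979, -0.0]
ft_force: [-0.4, -0.6, -0.1]
opening: -0.2
finger_force: 0.0
```

>>> {"op": "apply_moves", "data": {
  "plan": [
    [[0,0,0],[0,0,-30],0],
    [[0,0,0],[0,0,-40],0],
    [[0,0,0],[0,0,-40],0],
    [[0,0,0],[0,0,-40],0],
    [[0,0,0],[0,0,0],0],
    [[0,0,0],[0,0,0],0],
    [[0,0,0],[0,0,0],0]
  ]
}}

```text
clock: 13.85
tool_pos: [500.8, 59.6, 403.4]
tool_rot: [-0.001, 0.201, 0.979, -0.0]
ft_force: [0.2, 0.7, -0.1]
opening: -0.1
finger_force: 0.0
```

>>> {"op": "apply_moves", "data": {
  "plan": [
    [[0,0,0],[-16.4,-43,0],0],
    [[0,0,0],[-16.4,-43,0],0],
    [[0,0,0],[-16.4,-43,0],0],
    [[0,0,0],[-16.4,-43,0],0],
    [[0,0,0],[-16.4,-43,0],0],
    [[0,0,0],[-16.4,-43,0],0],
    [[0,0,0],[-16.4,-43,0],0],
    [[0,0,0],[-16.4,-43,0],0],
    [[0,0,0],[0,0,0],0],
    [[0,0,0],[0,0,0],0],
    [[0,0,0],[0,0,0],0],
    [[0,0,0],[0,0,0],0]
  ]
}}

```text
clock: 15.05
tool_pos: [486.2, -306.8, 404.0]
tool_rot: [-0.001, 0.201, 0.98, 0.0]
ft_force: [0.4, -0.3, 0.2]
opening: 0.2
finger_force: 0.0
```

>>> {"op": "apply_moves", "data": {
  "plan": [
    [[0,0,0],[0,0,40],0],
    [[0,0,0],[0,0,40],0],
    [[0,0,0],[0,0,40],0],
    [[0,0,0],[0,0,30],0],
    [[0,0,0],[0,0,10],0],
    [[0,0,0],[0,0,10],0],
    [[0,0,0],[0,0,0],0],
    [[0,0,0],[0,0,0],0],
    [[0,0,0],[0,0,0],0],
    [[0,0,0],[0,0,0],0]
  ]
}}

```text
clock: 16.05
tool_pos: [486.7, -308.7, 236.4]
tool_rot: [0.001, 0.202, 0.979, -0.001]
ft_force: [-0.4, -0.3, -0.3]
opening: 0.0
finger_force: 0.0
```

>>> {"op": "apply_moves", "data": {
  "plan": [
    [[0,0,0],[0,0,12],0],
    [[0,0,0],[0,0,10],0],
    [[0,0,0],[0,0,4],0],
    [[0,0,0],[0,0,0],0],
    [[0,0,0],[0,0,0],0],
    [[0,0,0],[0,0,0],0]
  ]
}}

```text
clock: 16.65
tool_pos: [486.2, -308.3, 208.9]
tool_rot: [0.0, 0.202, 0.979, -0.0]
ft_force: [0.3, -0.6, -0.1]
opening: 0.4
finger_force: 0.0
```

>>> {"op": "apply_moves", "data": {
  "plan": [
    [[0,0,0],[0,0,2],0],
    [[0,0,0],[0,0,2],0],
    [[0,0,0],[0,0,2],0],
    [[0,0,0],[0,0,0],0],
    [[0,0,0],[0,0,0],0],
    [[0,0,0],[0,0,0],0],
    [[0,0,0],[0,0,0],0]
  ]
}}

```text
clock: 17.35
tool_pos: [486.5, -308.5, 203.5]
tool_rot: [0.001, 0.202, 0.979, -0.0]
ft_force: [-0.1, -0.3, 5.9]
opening: -0.0
finger_force: 2.6
```

It bottomed again at 5.9 N. Lift and withdraw.

>>> {"op": "apply_moves", "data": {
  "plan": [
    [[0,0,0],[0,0,-10],0],
    [[0,0,0],[0,0,-30],0],
    [[0,0,0],[0,0,-40],0],
    [[0,0,0],[0,0,-40],0],
    [[0,0,0],[0,0,-40],0],
    [[0,0,0],[0,0,-40],0],
    [[0,0,0],[0,-38,0],0],
    [[0,0,0],[0,-38,0],0],
    [[0,0,0],[0,-38,0],0],
    [[0,0,0],[0,-38,0],0],
    [[0,0,0],[0,0,0],0],
    [[0,0,0],[0,0,0],0]
  ]
}}

```text
clock: 18.55
tool_pos: [425.5, -448.3, 402.5]
tool_rot: [-0.0, 0.203, 0.979, 0.001]
ft_force: [0.4, 0.1, -0.2]
opening: 0.0
finger_force: 0.0
```

>>> {"op": "apply_moves", "data": {
  "plan": [
    [[0,0,0],[0,0,0],0],
    [[0,0,0],[0,0,0],0],
    [[0,0,0],[0,0,0],0],
    [[0,0,0],[0,0,0],0],
    [[0,0,0],[0,0,0],0]
  ]
}}

```text
clock: 19.05
tool_pos: [426.4, -447.4, 402.9]
tool_rot: [0.0, 0.201, 0.98, -0.0]
ft_force: [0.6, -0.6, -0.6]
opening: 0.5
finger_force: 0.0
```

Run:
```python
from h import *
s=read_state();print(s["clock"],np.round(s["tool_pos"],1),np.round(s["ft_force"],1))
print(close_job())
```

```text
19.05 [ 426.4 -447.4  402.9] [ 0.6 -0.6 -0.6]
the job is handed in; nothing more can be done
None
```

The job is handed in at 19 s: I pressed record, held the fingertips about 20 mm above the small capacitor for over 2 s, pressed record again, and took the hand well away; both presses bottomed out by force reading, and no verdict was shown.

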